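# Clamp a glued stone in the screw press with a tommy bar

## Robot

A 7-joint arm with a two-finger parallel gripper is mounted at the origin on the work surface. World frame = base frame: x ahead of the robot, y to its left, z up, the work surface at z = 0. Lengths are in m, angles in rad, forces in N, time in s.
With the tool pointing down it reaches from about 0.4 to 0.875 m from the base axis. Payload 19.3 kg.
Tool frame: the origin (TCP) lies at the very end of the fingers, on their centre line; the grasp point (between the pads) lies 19 mm behind it; z points along the fingers, y is the line along which they close (so a half turn about z gives the same grasp; the last joint's range is limited). The gripper opens to 85 mm and grips with 20 to 120 N. Pads are 22 mm wide; open, the fingers measure 114 mm over their backs; the gripper's body (76 mm by 85 mm) begins 54 mm behind the grasp point. The pads swing forward as they close: fully open they stand 13 mm farther back than shut.
Start: joints at [1.219, 0.521, -0.036, 1.599, 0.021, 1.021, -0.113], TCP at [0.174, -0.6, 0.231] pointing down, gripper open.
Joint ranges: [-2.91, 2.91], [-0.3, 2.13], [-1.5, 1.42], [0.17, 2.43], [-1.26, 4.41], [0.16, 1.93], [-2.52, 2.52]. Speed limits (rad/s): [1.89, 1.89, 2.39, 2.39, 3.01, 3.01, 3.01].

## Interface

Orientations are given as [roll, pitch, yaw] about the fixed x, y, z axes, in that order (R = Rz(yaw) Ry(pitch) Rx(roll)).
In Python, from workcell import bot gives the robot as it stands.
- The arm moves only by the shell command python3 -m crank 'ROWS' [FORCE]. ROWS is a JSON object of lists of equal length, an entry for each row: "travel": the shift along the world's x, y, z in cm, a list of three; "turn": the turn, a rotation vector about the world's x, y, z in degrees, a list of three; "gripper": the closure, from 0 (fully open) to 1 (shut). A call has exactly 5 rows; each row is the pose to reach, as a shift and turn from the pose commanded when the call began; what a row does not reach only later rows make up. A row lasts 1/10 s, in which the tool goes at most 50 mm and 8.59 degrees, less where a joint would pass 70% of its speed; a pose out of reach is approached as far as the arm can. A call with a gripper value outside its range is refused whole. The fingers move at their own pace and stop on an object; FORCE is the grip in N (left out, the last holds). Time passes only in rows, so rows that repeat a pose let the fingers close, or fill a call up. It gives the time, the measured TCP pose, the force, the opening and the grip force at its end, in the units of the state.
- bot.observe(): the state, without advancing time (a new reading comes with each control period).
- bot.grab_frame(name): name is "scene" or "top" or "wrist"; returns a dict with "pixels" (420x560x3 uint8, red, green, blue), "fx", "fy", "cx", "cy" (pixels), "extrinsics" (4x4, takes a point from world to camera coordinates). Camera axes: x right, y down, z forward; pixel columns grow to the right and rows downward; lengths in m; the calibration is good to about 2 mm. A picture is of the moment at which its call begins. There is no depth.
- bot.job_done(): hands the job in; it is judged then, once.
The state is a dict: "clock": time; "qpos": joint angles; "qd": joint speeds; "joint_efforts": joint torques, N m; "position": TCP position; "tool_rot": TCP orientation; "force": force on the tool from outside, world axes, zero at the start; "moment": the same for the moment, N m; "grip_width": finger opening in m; "finger_force": force on a finger pad.
Only numpy, scipy, OpenCV 4.12 (cv2) and the standard library are available. Lean on these libraries where they do the work, as an engineer would, in place of code of your own. Each camera call takes 0.05 s, during which the arm holds its last target. There are 200 camera calls.

## Task

The stone has just been glued into its pendant under the screw press. Using the tommy bar in the holes of the press collar, run the collar down clockwise until the pad bears firmly on the stone, feeling for it so that the stone is not crushed, then take the bar out and lay it back on its leather mat. Turn the collar with the bar only, not with the gripper, and leave the other things on the bench where they are.

Things in the scene. Friction and masses are not known exactly. Their poses are not given: they have to be found in the camera images.
- press: screw press bolted to the bench: iron base 130 x 210 x 22, two pillars 150 apart, crosshead (56 deep, 200 wide, top at 135) with the drilled collar on it. Origin under the base's centre, z up the screw axis, front to its own -x, roughly at the robot. Pillar-top nuts (29 across, at y = +75 and -75, 135 to 170 high) let a bar in a hole swing only about 75 degrees either side of the front
- hub (a point): point on the screw axis at the height of the collar's holes, 159 above the bench. Running free, the collar takes a steady 0.6 N m or so about this axis (5.5 N at the grip of a seated bar); once the pad is on the stone the effort climbs evenly, about 0.9 N m more per further radian
- collar: round steel collar 60 across, 28 high, turning in place; origin on its axis at hole height (as hub), z up. Six level radial holes, 12.6 in diameter, 16 deep (bottom 14 from the axis), 60 degrees apart, one along its own +x. Clockwise from above drives the ram down, 12 per turn; it stays where left. The pad meets the stone 115 to 200 degrees of turn from the start: more than one swing
- ram: screw with steel foot and leather pad (40 across) beneath; goes straight down as the collar turns. Origin at its top end, which stands up through the collar, at most 200 above the bench; the pad starts 4 to 7 above the stone. Firm: turning effort about 1.75 times the free one (some 30 degrees past touching); 1.3 times is still slack; beyond 2.4 times the stone is crushed
- pendant: the pendant on the press's anvil, under the pad: round copper tray 35 across with a domed stone; the height of the stone's crown is not exactly known. Origin under the tray's centre; fixed
- bar: tommy bar, 0.16 kg, lying level: steel pin 10 in diameter, 71 long, nose tapered over 4.5, in an eight-sided wooden handle 24 across flats, 98 long. Origin on its axis inside the handle, 26 behind the handle's front end, where to grip; x to the pin's tip, 97 ahead; the handle's back end is 72 behind. Seated at the bottom of a hole, its origin is 111 from the screw axis
- bar_tip (a point): the tip of the bar's pin, on its axis
- mat: the leather mat for the bar, 240 x 150, 3 thick, fixed, on the left or the right of the bench; origin under its centre, x along its long side. The bar starts on it, its axis 15 above the bench
- tray: a low open wooden stone tray, 240 x 150 x 22, six compartments of loose-cut stones; origin under its centre. A bystander: leave it where it is
- hammer: a jeweller's hammer lying on the bench, 240 long; a bystander
- block: a steel bench block 65 x 65 x 20; a bystander
- cuff: a copper bracelet ring, 66 across, 28 high, lying flat like a hoop (axis upright); a bystander
- glue: a small white glue bottle 36 across, 95 high; a bystander
- beads: a glass jar of beads 64 across, 70 high; a bystander
- mandrel: a steel ring mandrel 195 high on a round wooden foot 70 across, origin under the foot; a bystander
There are look-alikes about, which are no part of the job. Of the things like the bar, leave any that is blue or white; of the rest the smaller one is meant.

How it is judged:
On the way, in this order (a step that is already met when the one before it is completed fails the run):
1. the bar is seated in a hole of the collar (its tip within 22 mm of the screw axis point) (distance between bar_tip and hub below 0.022 m), for 0.2 s.
2. the collar is run down until the pad bears on the stone with more than 100 N (contact force between ram and pendant above 100 N), for 0.3 s.
At the end, for the whole second after the job is handed in: The pad presses on the stone with 100 to 400 N (the effort of turning having risen by about 0.2 to 0.75 N m above the free one), and the bar lies level and at rest on the leather mat, its origin over the mat (contact force between ram and pendant between 100 and 400 N and x of bar in the frame of mat between -0.12 and 0.12 m and y of bar in the frame of mat between -0.075 and 0.075 m and z of bar in the frame of mat below 0.022 m and angle between bar's own x axis and vertical between 1.4 and 1.74 rad and linear speed of bar below 0.02 m/s); the robot touches nothing.
It fails at once if the stone is crushed: the pad presses with more than 400 N (contact force between ram and pendant above 400 N).
It fails at once if the collar or the ram is pushed with the gripper or arm instead of the bar (more than 8 N) (contact force between any of the arm, the fingers and collar above 8 N or contact force between any of the arm, the fingers and ram above 8 N).
It fails at once if a bystander is moved by more than 30 mm (distance of any of tray, hammer, block, cuff, glue, beads, mandrel from where it was at the start of the episode above 0.03 m).
It also fails if it takes over 72 s, if anything falls off the work surface, if the arm or the gripper's body presses on something with over 40 N, if the wrist force passes 120 N, or if a joint passes its speed limit or range.

## Working session

There is one attempt and no reset: what is moved stays moved. The work goes in short steps, Python scripts to look and compute and a shell command to move; the robot and the scene stay as the last step left them, time stands still between calls to the robot, and variables do not carry over. Pictures are saved under pics/ and viewed, at most 10 in all, crops included, and the job is handed in when it is done.

```bash
ls; mkdir -p pics; cat > h.py <<'E'
import numpy as np, cv2
from workcell import bot
def save(name, fn, crop=None, scale=1):
    f=bot.grab_frame(name); im=f["pixels"][:,:,::-1]
    np.savez('pics/'+fn+'.npz', **{k:np.array(v) for k,v in f.items()})
    if crop: x0,y0,x1,y1=crop; im=im[y0:y1,x0:x1]
    cv2.imwrite('pics/'+fn+'.png', cv2.resize(np.ascontiguousarray(im),None,fx=scale,fy=scale,interpolation=cv2.INTER_CUBIC)); return f
def ray(f,u,v,z):
    E=np.array(f["extrinsics"]); R,t=E[:3,:3],E[:3,3]; c=-R.T@t
    d=R.T@np.array([(u-f["cx"])/f["fx"],(v-f["cy"])/f["fy"],1]); return c+d*(z-c[2])/d[2]
def proj(f,p):
    E=np.array(f["extrinsics"]); q=E[:3,:3]@np.array(p)+E[:3,3]; return [float(f["fx"]*q[0]/q[2]+f["cx"]),float(f["fy"]*q[1]/q[2]+f["cy"])]
def load(fn): return dict(np.load('pics/'+fn+'.npz'))
E
python3 - <<'E'
from h import *
save("top","top1",scale=1.42); save("scene","sc1",scale=1.42)
s=bot.observe(); print({k:np.round(v,3).tolist() for k,v in s.items()})
E
```

```text
pics
{'clock': 0.1, 'qpos': [1.219, 0.522, -0.036, 1.6, 0.021, 1.021, -0.113], 'qd': [0.001, -0.001, 0.001, -0.003, 0.001, 0.0, 0.001], 'joint_efforts': [0.006, -92.849, 1.985, -37.053, 0.018, 0.005, 0.0], 'position': [0.174, -0.6, 0.231], 'tool_rot': [-3.141, 0.0, 0.282], 'force': [-0.338, -0.751, -0.568], 'moment': [-0.022, -0.043, 0.01], 'finger_force': 0.0, 'grip_width': 0.085}
```

View pics/top1.png

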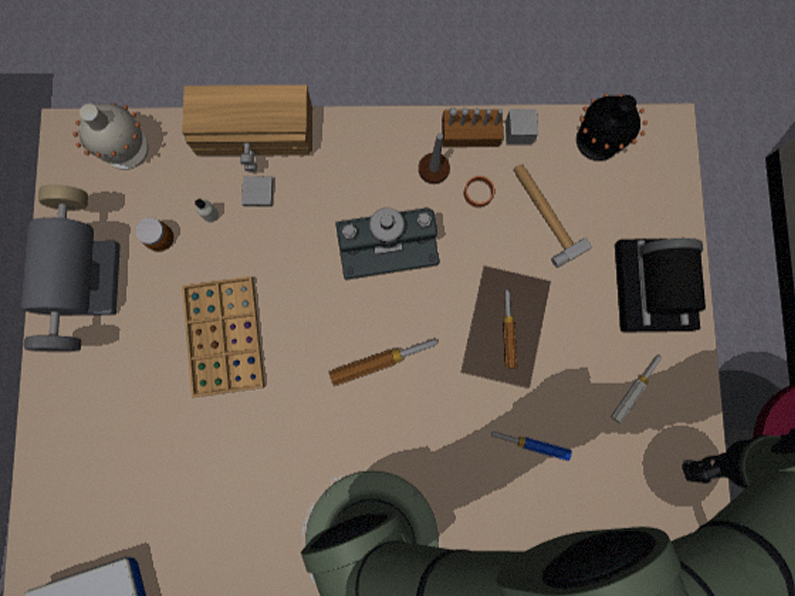

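View pics/sc1.png

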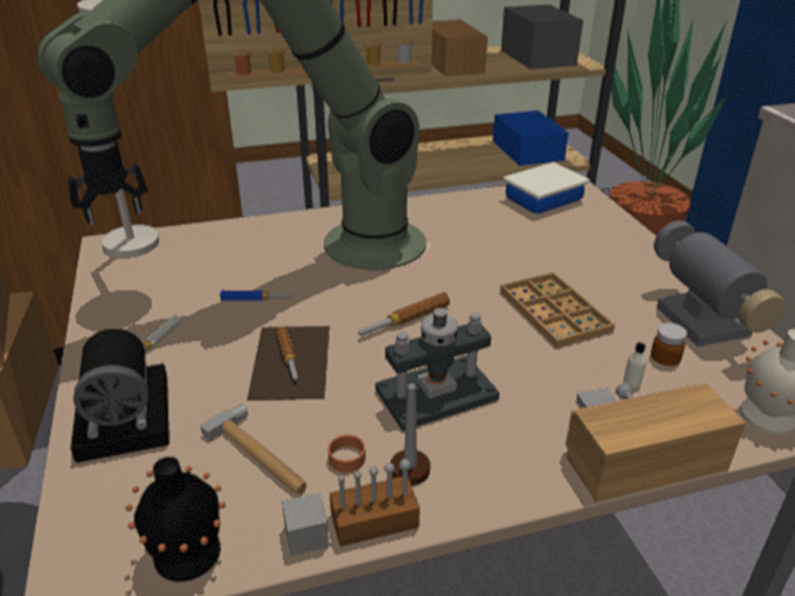

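The first picture is the top view and the second the scene view. Candidates in the top view (795 px wide): blue bar (530,447), white bar (637,388), large brown bar (384,362) and small brown bar on the mat (510,330). I choose the one on the mat: it is neither blue nor white, and it is the smaller of the rest. The press collar is at (387,225).

```bash
python3 - <<'E'
from h import *
f=load('top1'); im=f['pixels'][:,:,::-1]
a=cv2.resize(im[180:280,320:395],(450,600),interpolation=cv2.INTER_CUBIC)   # x6 
b=cv2.resize(im[140:200,230:315],(340,240),interpolation=cv2.INTER_CUBIC)  # x4
c=np.zeros((600,795,3),np.uint8); c[:,:450]=a; c[:240,452:792]=b
g=load('sc1')['pixels'][:,:,::-1]
c[245:600,452:792]=cv2.resize(g[210:295,262:344],(340,355),interpolation=cv2.INTER_CUBIC)
cv2.imwrite('pics/crop1.png',c)
E
```

```text
(no output)
```

View pics/crop1.png

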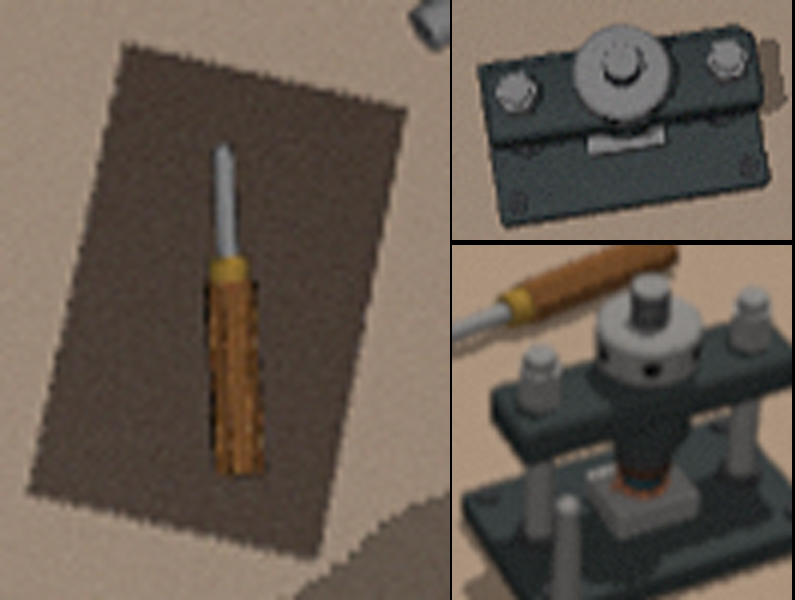

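```bash
python3 - <<'E'
from h import *
f=load('top1'); g=load('sc1')
R=lambda u,v,z: ray(f,u,v,z)
A=lambda x,y:(320+x/6,180+y/6)
tip=R(*A(223,146),.015);back=R(*A(239,472),.015);fe=R(*A(228,260),.015)
print('tip',tip,'back',back,np.linalg.norm(tip-back)); d=tip-back; yaw=np.arctan2(d[1],d[0]); print('yaw',np.degrees(yaw)); d/=np.linalg.norm(d);print('origin',tip-.097*d,back+.072*d,fe-.026*d)
c=[R(*A(*p),.003) for p in [(125,45),(405,108),(318,557),(30,493)]]
print('mat',np.mean(c,0),[np.linalg.norm(c[i]-c[i-1]) for i in range(4)],np.degrees(np.arctan2(*(c[0]-c[3])[1::-1])))
B=lambda x,y:(230+(x-452)/4,140+y/4)
print('collar',R(*B(622,72),.173)); n1=R(*B(517,91),.168);n2=R(*B(728,57),.168);print(n1,n2,(n1+n2)/2,np.linalg.norm(n1-n2))
e=n1-n2;pyaw=np.arctan2(e[1],e[0])-np.pi/2;print('press yaw',np.degrees(pyaw))
print('ramtop',R(*B(622,58),.195))
h=np.array([*R(*B(622,72),.173)[:2],.159]);h2=np.array([*((n1+n2)/2)[:2],.159])
S=lambda x,y:(262+(x-452)/4.146,210+(y-245)/4.176)
E=np.array(g["extrinsics"]);cc=-E[:3,:3].T@E[:3,3];print('cam',cc)
print('hub px',proj(g,h),proj(g,h2))
for p in [(606,350),(652,369),(693,354)]:
  u=S(*p);o=[]
  for H in(h,h2):
    best=min(range(-180,180),key=lambda a:np.hypot(*(np.array(proj(g,H+.03*np.array([np.cos(np.radians(a)),np.sin(np.radians(a)),0])))-u))+ (100 if np.dot((cc-H)[:2],[np.cos(np.radians(a)),np.sin(np.radians(a))])<0 else 0))
    a=np.radians(best);o+=[best,proj(g,H+.03*np.array([np.cos(a),np.sin(a),0]))]
  print(u,o)
E
```

```text
tip [ 0.51287292 -0.29744681  0.015     ] back [ 0.34645427 -0.29864186  0.015     ] 0.1664229404406515
yaw 0.4114330779041946
origin [ 0.41587542 -0.29814335  0.015     ] [ 0.41845241 -0.29812485  0.015     ] [ 0.42795593 -0.29775317  0.015     ]
mat [ 0.436065   -0.29479493  0.003     ] [np.float64(0.23772425960071378), np.float64(0.1483477447372698), np.float64(0.23661051592994686), np.float64(0.14850331400874703)] -13.71983541465986
collar [ 0.61929219 -0.03875966  0.173     ]
[0.60788272 0.03434176 0.168     ] [ 0.63062434 -0.11280625  0.168     ] [ 0.61925353 -0.03923224  0.168     ] 0.14889498981251353
press yaw 8.785512247846977
ramtop [ 0.62307472 -0.03888384  0.195     ]
cam [ 1.6236053  -0.40931708  0.93571808]
hub px [308.5028082698468, 231.43102878054995] [308.32654484799036, 231.45186775887615]
(299.1442354076218, 235.14367816091954) [-73, [299.07862690573836, 235.14872133391503], -72, [299.01743495540535, 235.2707990158657]]
(310.2392667631452, 239.6934865900383) [-11, [310.09940087149306, 238.30724296345034], -10, [310.12222642437797, 238.31732334120662]]
(320.12831644959, 236.10153256704982) [43, [318.7386504910184, 234.96165463231137], 44, [318.65250794994535, 234.8792066809488]]
```

```bash
python3 -m crank '{"travel":[[4,5,0],[8,10,0],[12,15,0],[16,20,0],[20,25,0]],"turn":[[0,0,-5],[0,0,-10],[0,0,-15.8],[0,0,-15.8],[0,0,-15.8]],"gripper":[0,0,0,0,0]}' && python3 -m crank '{"travel":[[3,3.5,-1],[4.4,5.2,-3],[4.4,5.2,-5],[4.4,5.2,-5],[4.4,5.2,-5]],"turn":[[0,0,0],[0,0,0],[0,0,0],[0,0,0],[0,0,0]],"gripper":[0,0,0,0,0]}'
python3 - <<'E'
from h import *
save("wrist","w1",scale=1.4); f=load("w1")
s=bot.observe(); print({k:np.round(s[k],3).tolist() for k in('qpos','position','tool_rot','force','clock')})
print(proj(f,[.513,-.2974,.015]),proj(f,[.3465,-.2986,.015]))
E
```

```text
clock: 0.6
position: [0.3308, -0.4033, 0.2312]
tool_rot: [-3.141, 0.0, 0.006]
force: [1.2, -0.4, 0.6]
grip_width: 0.0853
finger_force: 0.0
clock: 1.1
position: [0.3736, -0.3535, 0.1815]
tool_rot: [-3.141, 0.001, 0.005]
force: [1.4, -0.9, 0.0]
grip_width: 0.0857
finger_force: 0.0
{'qpos': [0.686, 0.412, -0.056, 1.937, 0.032, 0.793, -0.954], 'position': [0.374, -0.354, 0.182], 'tool_rot': [3.141, -0.0, 0.005], 'force': [0.283, 0.309, 1.676], 'clock': 1.15}
[215.975784753088, 41.80107086573872] [226.47328912736907, 217.38307289445933]
```

View pics/w1.png

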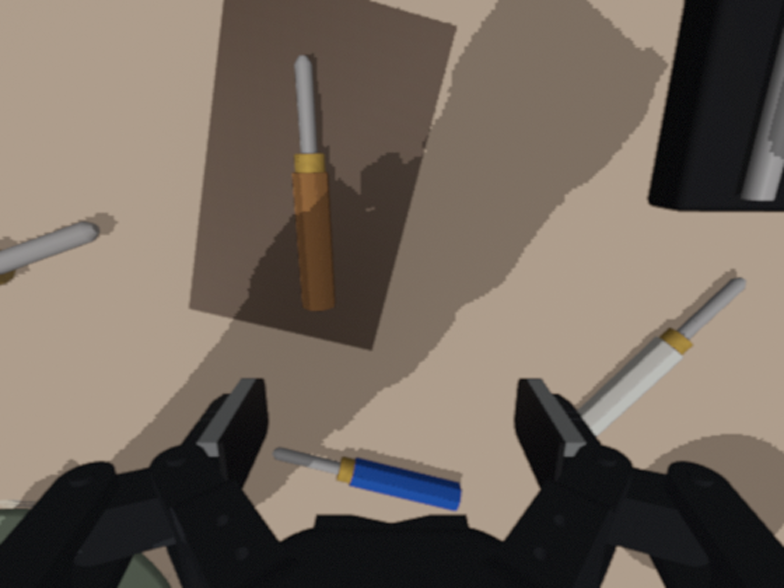

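The wrist view shows the small brown bar on the mat, tip at (304,58) and back end at (318,308). That agrees with the top-view projection to within 2 px.

```bash
python3 - <<'E'
from h import *
f=load("w1")
t=ray(f,303.5/1.4,57/1.4,.015);b=ray(f,318/1.4,309/1.4,.015);fe=ray(f,309/1.4,153/1.4,.02);fw=ray(f,311/1.4,172/1.4,.02)
d=t-b;print(t,b,np.linalg.norm(d),np.degrees(np.arctan2(d[1],d[0])),fe,fw)
d/=np.linalg.norm(d);o=(t-.097*d+b+.072*d)/2;print(o,(o-bot.observe()['position'])*100)
E
```

```text
[ 0.51386911 -0.29817707  0.015     ] [ 0.34273255 -0.29913024  0.015     ] 0.171139205746075 0.3191127227639814 [ 0.45564693 -0.29938772  0.02      ] [ 0.4434101  -0.30007194  0.02      ]
[ 0.41580102 -0.29872327  0.015     ] [  4.20366467   5.50470392 -16.69714884]
```

```bash
python3 -m crank '{"travel":[[2,2.7,-1],[4.2,5.5,-3],[4.2,5.5,-6],[4.2,5.5,-9],[4.2,5.5,-11]],"turn":[[0,0,0],[0,0,0],[0,0,0],[0,0,0],[0,0,0]],"gripper":[0,0,0,0,0]}' 60 && python3 -m crank '{"travel":[[0,0,0],[0,0,-2],[0,0,-4],[0,0,-5],[0,0,-5]],"turn":[[0,0,0],[0,0,0],[0,0,0],[0,0,0],[0,0,0]],"gripper":[0.4,0.4,0.4,0.4,0.4]}'
```

```text
clock: 1.65
position: [0.4158, -0.2986, 0.0706]
tool_rot: [3.141, -0.0, 0.005]
force: [1.0, -0.6, 0.5]
grip_width: 0.0849
finger_force: 0.0
clock: 2.15
position: [0.4159, -0.2984, 0.0215]
tool_rot: [-3.141, 0.0, 0.005]
force: [-0.4, 0.7, 0.6]
grip_width: 0.0515
finger_force: 0.0
```

```bash
python3 -m crank '{"travel":[[0,0,-0.6],[0,0,-1.2],[0,0,-1.3],[0,0,-1.3],[0,0,-1.3]],"turn":[[0,0,0],[0,0,0],[0,0,0],[0,0,0],[0,0,0]],"gripper":[0.4,0.4,0.5,0.6,0.8]}' 100 && python3 -m crank '{"travel":[[0,0,0],[0,0,0],[0,0,0],[0,0,0],[0,0,0]],"turn":[[0,0,0],[0,0,0],[0,0,0],[0,0,0],[0,0,0]],"gripper":[1,1,1,1,1]}'
```

```text
clock: 2.65
position: [0.4161, -0.2982, 0.0087]
tool_rot: [3.141, -0.0, 0.006]
force: [-11.3, 7.6, 54.8]
grip_width: 0.0217
finger_force: 93.4
clock: 3.15
position: [0.4161, -0.2982, 0.0089]
tool_rot: [3.141, -0.0, 0.006]
force: [-2.3, 1.2, 8.6]
grip_width: 0.0217
finger_force: 99.0
```

```bash
python3 -m crank '{"travel":[[0,0,1],[0,0,4],[0,0,8],[0,0,12],[0,0,16]],"turn":[[0,0,0],[0,0,0],[0,0,0],[0,0,0],[0,0,0]],"gripper":[1,1,1,1,1]}' && python3 -m crank '{"travel":[[2,3,2],[4,6,3],[7,10,3],[9.5,13.9,3],[9.5,13.9,3]],"turn":[[0,0,8],[0,0,16],[0,0,24],[0,0,32],[0,0,40]],"gripper":[1,1,1,1,1]}' && python3 -m crank '{"travel":[[0,0,0],[0,0,0],[0,0,0],[0,0,0],[0,0,0]],"turn":[[0,0,7.7],[0,0,7.7],[0,0,7.7],[0,0,7.7],[0,0,7.7]],"gripper":[1,1,1,1,1]}'
python3 - <<'E'
from h import *
save("wrist","w2",scale=1.4)
s=bot.observe(); print({k:np.round(s[k],3).tolist() for k in('qpos','position','tool_rot','force','clock')})
E
```

```text
clock: 3.65
position: [0.4156, -0.2979, 0.1706]
tool_rot: [3.142, -0.0, 0.006]
force: [-0.8, 0.1, -1.6]
grip_width: 0.0217
finger_force: 98.2
clock: 4.15
position: [0.5139, -0.153, 0.1993]
tool_rot: [3.142, -0.003, 0.717]
force: [-0.8, -0.7, -1.4]
grip_width: 0.0218
finger_force: 98.2
clock: 4.65
position: [0.5108, -0.1593, 0.1984]
tool_rot: [3.141, 0.0, 0.836]
force: [1.0, -0.9, -0.5]
grip_width: 0.0216
finger_force: 98.2
{'qpos': [0.422, 0.433, -0.306, 1.86, 0.166, 0.873, -0.698], 'position': [0.511, -0.159, 0.198], 'tool_rot': [3.141, 0.0, 0.837], 'force': [1.05, 0.733, -1.224], 'clock': 4.7}
```

View pics/w2.png

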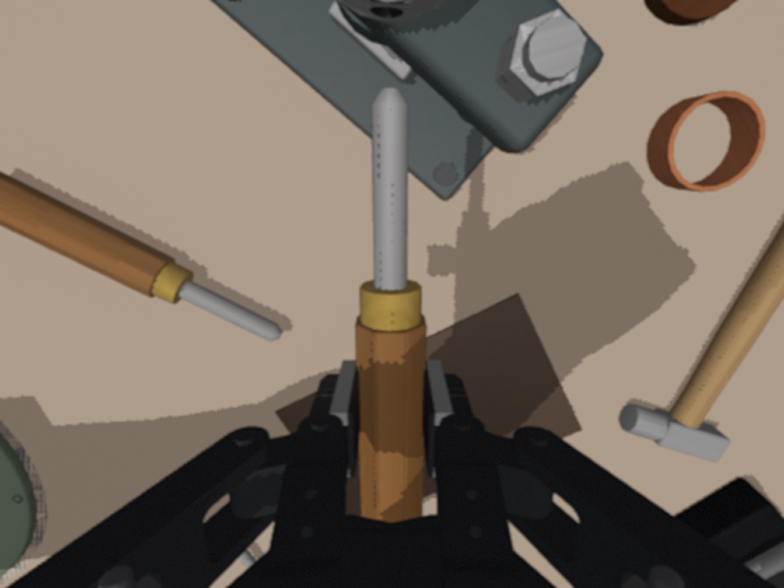

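The wrist view shows the bar held straight, its tip at (390,90). A collar hole faces it at (386,11), almost in line.

```bash
python3 - <<'E'
from h import *
f=load("w2"); p=np.array([.5108,-.1593,.1984]); yaw=.837; d=np.array([np.cos(yaw),np.sin(yaw),0]);n=np.array([-d[1],d[0],0])
for dz in(.0,.006,.01,.014): print(dz,[(np.array(proj(f,p+d*L+[0,0,dz]))*1.4).round(1).tolist() for L in(.097,.038,.026)])
h=np.array([.6193,-.039,.159])
for a in(224,226,228,230,232):
  r=np.radians(a);print(a,(np.array(proj(f,h+.03*np.array([np.cos(r),np.sin(r),0])))*1.4).round(1))
w=ray(f,386/1.4,11/1.4,.159);print('hole',w,'along/lat',np.dot(w-p,d),np.dot(w-p,n))
print(np.dot(h-p,d),np.dot(h-p,n))
# nut top hex centre 
q=ray(f,555/1.4,47/1.4,.170);print('nut',q)
E
```

```text
0.0 [[387.2, 94.4], [388.0, 282.3], [388.1, 314.9]]
0.006 [[387.0, 91.5], [387.8, 287.3], [388.0, 321.1]]
0.01 [[386.9, 89.4], [387.8, 290.9], [387.9, 325.5]]
0.014 [[386.8, 87.2], [387.7, 294.7], [387.8, 330.1]]
224 [382.    3.6]
226 [384.8   3.7]
228 [387.7   3.8]
230 [390.6   3.7]
232 [393.5   3.5]
hole [ 0.59723834 -0.06254841  0.159     ] along/lat 0.12973855974015416 0.0006015939926318112
0.16200104893500866 -1.1998204320060697e-05
nut [ 0.6318893  -0.11280081  0.17      ]
```

```bash
python3 -m crank '{"travel":[[0.8,1,-1.5],[1.6,1.93,-3],[1.6,1.93,-4.6],[1.6,1.93,-4.6],[1.6,1.93,-4.6]],"turn":[[0,0,0],[0,0,0],[0,0,0],[0,0,0],[0,0,0]],"gripper":[1,1,1,1,1]}'
python3 - <<'E'
from h import *
f=save("wrist","w3",crop=(190,0,370,135),scale=4.4)
g=save("scene","sc2")
s=bot.observe(); print({k:np.round(s[k],4).tolist() for k in('position','tool_rot','force','moment')})
E
```

```text
clock: 5.2
position: [0.5269, -0.1396, 0.1521]
tool_rot: [-3.141, 0.0, 0.838]
force: [0.3, 0.5, -1.9]
grip_width: 0.0218
finger_force: 98.3
{'position': [0.5272, -0.1399, 0.1529], 'tool_rot': [3.141, -0.0003, 0.8382], 'force': [0.2386, 0.0851, -1.8249], 'moment': [-0.0042, 0.0054, 0.0044]}
```

View pics/w3.png

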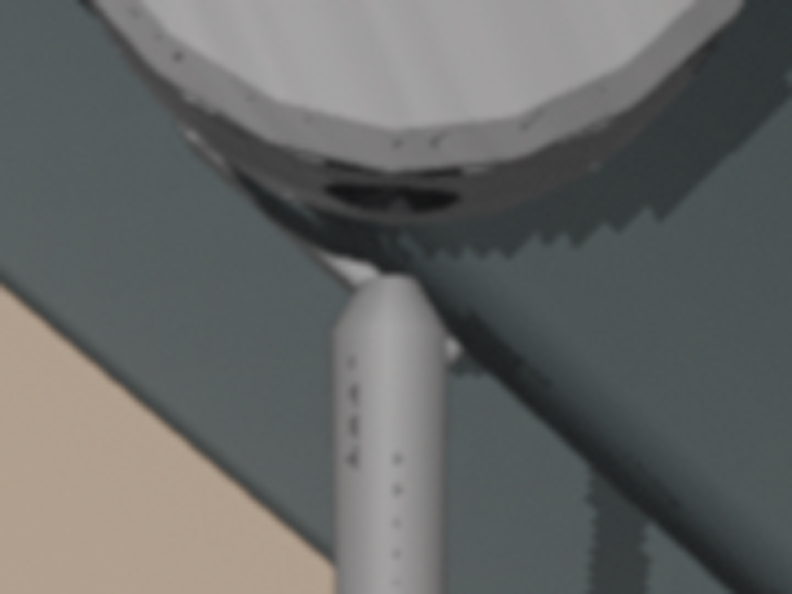

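The crop shows the pin centred at x≈390 and the hole at (392,195), aligned side to side. The collar's centre is at about x=420, so the hole's axis is turned about 3–4° from the bar. I turn the bar -3° about its tip and insert slowly.

```bash
python3 -m crank '{"travel":[[-0.1,0.15,0],[-0.15,0.35,0],[-0.1,0.55,0],[0,0.68,0],[0,0.68,0]],"turn":[[0,0,-1],[0,0,-2],[0,0,-3],[0,0,-3],[0,0,-3]],"gripper":[1,1,1,1,1]}' && python3 -m crank '{"travel":[[0.15,0.15,0],[0.3,0.3,0],[0.45,0.45,0],[0.6,0.6,0],[0.6,0.6,0]],"turn":[[0,0,0],[0,0,0],[0,0,0],[0,0,0],[0,0,0]],"gripper":[1,1,1,1,1]}'
python3 - <<'E'
from h import *
s=bot.observe(); print({k:np.round(s[k],4).tolist() for k in('position','tool_rot','force','moment')})
h=np.array([.6193,-.039]);v=np.array(s['position'])[:2]-h;print(np.hypot(*v),np.degrees(np.arctan2(*v[::-1])))
E
```

```text
clock: 5.8
position: [0.5272, -0.1327, 0.1524]
tool_rot: [3.141, -0.0, 0.787]
force: [0.5, 0.5, -0.9]
grip_width: 0.0218
finger_force: 98.3
clock: 6.3
position: [0.5332, -0.1267, 0.1523]
tool_rot: [-3.142, -0.0, 0.787]
force: [-0.7, 0.3, -1.5]
grip_width: 0.0219
finger_force: 98.3
{'position': [0.5332, -0.1267, 0.1523], 'tool_rot': [-3.1416, -0.0002, 0.7865], 'force': [-0.7426, 0.3442, -1.5472], 'moment': [0.0496, -0.04, 0.0148]}
0.12291706064258309 -134.4579796460164
```

```bash
python3 -m crank '{"travel":[[0.1,0.1,0],[0.2,0.2,0],[0.3,0.3,0],[0.3,0.3,0],[0.3,0.3,0]],"turn":[[0,0,0],[0,0,0],[0,0,0],[0,0,0],[0,0,0]],"gripper":[1,1,1,1,1]}' && python3 -m crank '{"travel":[[0.1,0.1,0],[0.2,0.2,0],[0.3,0.3,0],[0.4,0.4,0],[0.4,0.4,0]],"turn":[[0,0,0],[0,0,0],[0,0,0],[0,0,0],[0,0,0]],"gripper":[1,1,1,1,1]}'
python3 - <<'E'
from h import *
f=save("wrist","w4",crop=(190,0,370,135),scale=4.4)
s=bot.observe(); print({k:np.round(s[k],4).tolist() for k in('position','tool_rot','force','moment')})
h=np.array([.6193,-.039]);v=np.array(s['position'])[:2]-h;print(np.hypot(*v),np.degrees(np.arctan2(*v[::-1])))
E
```

```text
clock: 6.8
position: [0.5359, -0.124, 0.1523]
tool_rot: [-3.142, 0.0, 0.786]
force: [1.2, -1.2, -1.7]
grip_width: 0.0219
finger_force: 98.2
clock: 7.3
position: [0.5394, -0.1202, 0.1521]
tool_rot: [-3.141, 0.001, 0.786]
force: [-4.4, -1.7, -0.8]
grip_width: 0.0219
finger_force: 98.5
{'position': [0.5394, -0.1202, 0.1521], 'tool_rot': [-3.1409, 0.0011, 0.7861], 'force': [-4.1308, -2.2286, -0.2469], 'moment': [-0.2938, 0.9853, 0.2386]}
0.11392823262161582 -134.5259049259561
```

View pics/w4.png

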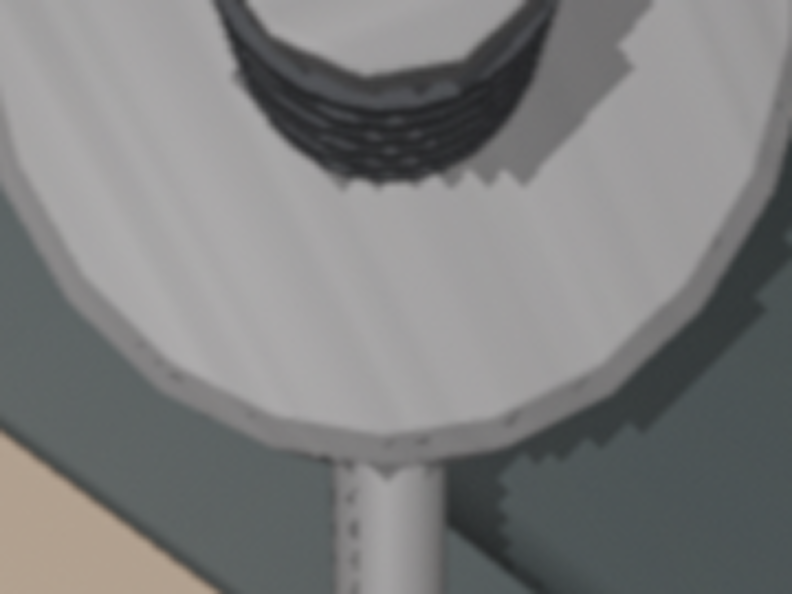

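The crop shows the pin inside the collar, bar at x≈392 and collar centre at about 393, so the bar lies radially. I'll work out the arc.

```bash
cat > arc.py <<'E'
import sys
from h import *
# usage: arc.py hubx huby dr total step : rows of 5 from present commanded-ish pose
def st(hub):
    s=bot.observe(); p=np.array(s['position']); yaw=s['tool_rot'][2]; d=np.array([np.cos(yaw),np.sin(yaw)]); n=np.array([-d[1],d[0]])
    F=np.array(s['force'])[:2]; v=np.array(hub)-p[:2]
    print('yaw %.2f along %.1f lat %.2f  F along %.1f lat %.1f z %.1f  Mz %.2f eff(Nm) %.2f q %s t %.1f'%(np.degrees(yaw),v@d*1e3,v@n*1e3,F@d,F@n,s['force'][2],s['moment'][2],-(F@n)*(v@d),np.round(s['qpos'],2).tolist(),s['clock']))
    return p,yaw
def arc(hub,total,step,r=None,dz=0):
    p,yaw=st(hub); v=p[:2]-hub; r0=np.hypot(*v); r=r or r0; k=0
    a0=np.arctan2(v[1],v[0]); N=int(round(total/step)); base=p[:2]; out=[]; b=0
    for i in range(1,N+1):
        a=a0-np.radians(step*i); q=hub+(r0+(r-r0)*min(1,i/3))*np.array([np.cos(a),np.sin(a)])
        out.append(((q-base)*100).round(2).tolist())
        if i%5==0: print(out); out=[]; base=q
E
python3 - <<'E'
from arc import *
arc(np.array([.6197,-.0395]),95,5,r=.113)
E
```

```text
yaw 45.04 along 113.9 lat 0.23  F along -4.5 lat 1.3 z -0.2  Mz 0.24 eff(Nm) -0.15 q [0.32, 0.52, -0.28, 1.86, 0.19, 0.79, -0.85] t 7.3
[[-0.65, 0.75], [-1.23, 1.55], [-1.74, 2.4], [-2.2, 3.27], [-2.58, 4.18]]
[[-0.3, 0.94], [-0.51, 1.9], [-0.65, 2.88], [-0.69, 3.86], [-0.65, 4.85]]
[[0.13, 0.98], [0.34, 1.94], [0.63, 2.88], [1.01, 3.79], [1.46, 4.67]]
```

```bash
python3 -m crank '{"travel":[[-0.65,0.75,0],[-1.23,1.55,0],[-1.74,2.4,0],[-2.2,3.27,0],[-2.58,4.18,0]],"turn":[[0,0,-5],[0,0,-10],[0,0,-15],[0,0,-20],[0,0,-25]],"gripper":[1,1,1,1,1]}'
python3 - <<'E'
from arc import *
st(np.array([.6197,-.0395]))
E
```

```text
clock: 7.85
position: [0.5137, -0.0813, 0.1524]
tool_rot: [3.139, 0.001, 0.341]
force: [-1.0, -18.7, -1.8]
grip_width: 0.0216
finger_force: 99.0
yaw 19.56 along 113.8 lat 3.86  F along -7.2 lat -17.3 z -1.8  Mz -1.39 eff(Nm) 1.97 q [0.17, 0.47, -0.17, 1.94, 0.12, 0.74, -1.3] t 7.8
```

```bash
cat >> arc.py <<'E'
def rows(hub,c,yaws,r=.114):   # shifts in cm from commanded xy c
    print([((np.array(hub)-r*np.array([np.cos(np.radians(y)),np.sin(np.radians(y))])-c)*100).round(2).tolist() for y in yaws])
def eff(hub):
    s=bot.observe(); v=np.array(hub)-np.array(s['position'])[:2]; F=s['force']
    print('effort %.2f'%(-(v[0]*F[1]-v[1]*F[0])+s['moment'][2])); st(np.array(hub))
E
python3 - <<'E'
from arc import *
h=[.619,-.0415]; eff(h)
rows(h,[.5136,-.0784],[16,12,8,4,0])
E
```

```text
effort 0.54
yaw 19.56 along 112.5 lat 2.21  F along -7.2 lat -17.3 z -1.8  Mz -1.39 eff(Nm) 1.94 q [0.17, 0.47, -0.17, 1.94, 0.12, 0.74, -1.3] t 7.8
[[-0.42, 0.55], [-0.61, 1.32], [-0.75, 2.1], [-0.83, 2.89], [-0.86, 3.69]]
```

```bash
python3 -m crank '{"travel":[[-0.3,0.55,0],[-0.61,1.32,0],[-0.75,2.1,0],[-0.83,2.89,0],[-0.86,3.69,0]],"turn":[[0,0,-4],[0,0,-8],[0,0,-12],[0,0,-16],[0,0,-20]],"gripper":[1,1,1,1,1]}'
python3 - <<'E'
from arc import *
h=[.619,-.0415]; eff(h)
rows(h,[.505,-.0415],[-4,-8,-12,-16,-20])
E
```

```text
clock: 8.35
position: [0.5052, -0.0437, 0.1523]
tool_rot: [3.139, 0.0, -0.006]
force: [-2.3, -16.7, -1.5]
grip_width: 0.0218
finger_force: 99.0
effort 0.57
yaw -0.35 along 113.8 lat 2.94  F along -2.2 lat -16.7 z -1.5  Mz -1.32 eff(Nm) 1.90 q [0.04, 0.45, -0.09, 1.98, 0.06, 0.72, -1.67] t 8.3
[[0.03, 0.8], [0.11, 1.59], [0.25, 2.37], [0.44, 3.14], [0.69, 3.9]]
```

```bash
python3 -m crank '{"travel":[[0.03,0.8,0],[0.11,1.59,0],[0.25,2.37,0],[0.44,3.14,0],[0.69,3.9,0]],"turn":[[0,0,-4],[0,0,-8],[0,0,-12],[0,0,-16],[0,0,-20]],"gripper":[1,1,1,1,1]}'
python3 - <<'E'
from arc import *
h=[.619,-.0415]; eff(h)
rows(h,[.5119,-.0025],[-24,-28,-32,-36,-40])
E
```

```text
clock: 8.85
position: [0.5102, -0.0043, 0.1517]
tool_rot: [3.138, 0.004, -0.355]
force: [-14.0, -11.9, 1.9]
grip_width: 0.0215
finger_force: 99.7
effort 0.48
yaw -20.33 along 115.0 lat 2.98  F along -9.0 lat -16.1 z 1.9  Mz -1.34 eff(Nm) 1.85 q [-0.11, 0.45, -0.0, 1.97, 0.01, 0.72, -2.04] t 8.8
[[0.3, 0.74], [0.64, 1.45], [1.04, 2.14], [1.49, 2.8], [1.98, 3.43]]
```

```bash
python3 -m crank '{"travel":[[0.25,0.75,0],[0.55,1.47,0],[0.95,2.17,0],[1.4,2.85,0],[1.88,3.5,0]],"turn":[[0,0,-4],[0,0,-8],[0,0,-12],[0,0,-16],[0,0,-20]],"gripper":[1,1,1,1,1]}'
python3 - <<'E'
from arc import *
h=[.619,-.0415]; eff(h); save("wrist","w5",crop=(190,0,370,135),scale=4.4)
E
```

```text
clock: 9.35
position: [0.5283, 0.0316, 0.1515]
tool_rot: [3.136, 0.004, -0.703]
force: [-19.6, -7.2, 4.6]
grip_width: 0.0214
finger_force: 99.9
effort 0.73
yaw -40.27 along 116.5 lat 2.91  F along -10.3 lat -18.2 z 4.6  Mz -1.35 eff(Nm) 2.12 q [-0.23, 0.48, 0.08, 1.93, -0.06, 0.74, -2.39] t 9.3
```

View pics/w5.png

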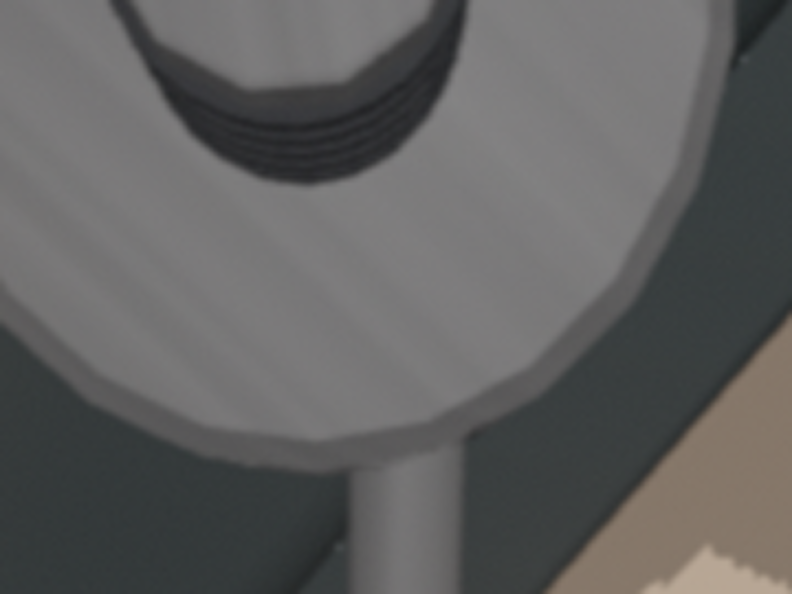

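The crop shows the bar at x≈405 with the collar centre at about 312. The bar's yaw leads by about 4° in the hole clearance, which corrects the hub to about (0.6214,-0.0382). I'll square the bar up, withdraw it and re-index to the next hole.

```bash
python3 -m crank '{"travel":[[0,0,0],[-0.2,-0.1,0],[-0.5,0.2,0],[-1.3,0.8,0],[-2.1,1.4,0]],"turn":[[0,0,2],[0,0,3.5],[0,0,3.5],[0,0,3.5],[0,0,3.5]],"gripper":[1,1,1,1,1]}' && python3 -m crank '{"travel":[[-0.8,0.6,0],[-1.6,1.2,0],[-1.6,1.2,0],[-1.6,1.2,0],[-1.6,1.2,0]],"turn":[[0,0,0],[0,0,0],[0,0,0],[0,0,0],[0,0,0]],"gripper":[1,1,1,1,1]}'
python3 - <<'E'
from arc import *
h=[.6214,-.0382]; eff(h); rows(h,np.array(bot.observe()['position'])[:2],[-36.6,-28,-20,-12,-4,4,12,20,23],r=.155)
f=save("wrist","w6"); cv2.imwrite('pics/w6.png',cv2.resize(np.ascontiguousarray(f['pixels'][0:200,130:400,::-1]),None,fx=2.9,fy=2.9,interpolation=cv2.INTER_CUBIC))
E
```

```text
clock: 9.9
position: [0.5101, 0.0459, 0.1522]
tool_rot: [3.141, -0.0, -0.638]
force: [0.0, 0.5, -1.4]
grip_width: 0.0217
finger_force: 99.0
clock: 10.4
position: [0.4946, 0.0586, 0.1524]
tool_rot: [-3.141, -0.0, -0.636]
force: [-0.8, 0.7, -0.3]
grip_width: 0.022
finger_force: 99.0
effort 0.03
yaw -36.46 along 159.4 lat -2.49  F along -1.1 lat 0.1 z -0.3  Mz 0.04 eff(Nm) -0.01 q [-0.29, 0.43, 0.06, 2.01, -0.04, 0.7, -2.4] t 10.4
[[0.23, -0.43], [-1.01, -2.4], [-1.89, -4.37], [-2.49, -6.45], [-2.79, -8.59], [-2.79, -10.76], [-2.49, -12.9], [-1.89, -14.98], [-1.59, -15.73]]
```

```bash
python3 -m crank '{"travel":[[-0.5,-1.5,0],[-1.5,-3.4,0],[-2.2,-5.4,0],[-2.7,-7.6,0],[-2.8,-9.5,0]],"turn":[[0,0,8],[0,0,16],[0,0,24],[0,0,32],[0,0,40]],"gripper":[1,1,1,1,1]}' && python3 -m crank '{"travel":[[0.2,-2,0],[0.6,-4,0],[1.2,-6.2,0],[1.8,-5.8,0],[2.2,-5.6,0]],"turn":[[0,0,8],[0,0,16],[0,0,19.5],[0,0,19.5],[0,0,19.5]],"gripper":[1,1,1,1,1]}'
python3 - <<'E'
from arc import *
h=[.6214,-.0382]; eff(h)
f=save("wrist","w7",crop=(190,0,370,135),scale=4.4)
E
```

```text
clock: 10.95
position: [0.4659, -0.0377, 0.1523]
tool_rot: [3.141, 0.0, 0.067]
force: [0.2, -1.0, -1.6]
grip_width: 0.0219
finger_force: 99.0
clock: 11.45
position: [0.4887, -0.0925, 0.1522]
tool_rot: [-3.141, -0.0, 0.4]
force: [-0.1, 0.3, -1.2]
grip_width: 0.0218
finger_force: 99.0
effort -0.12
yaw 22.92 along 143.4 lat -1.63  F along 0.0 lat 0.3 z -1.2  Mz -0.07 eff(Nm) -0.05 q [0.21, 0.44, -0.18, 2.0, 0.11, 0.72, -1.21] t 11.4
```

View pics/w7.png

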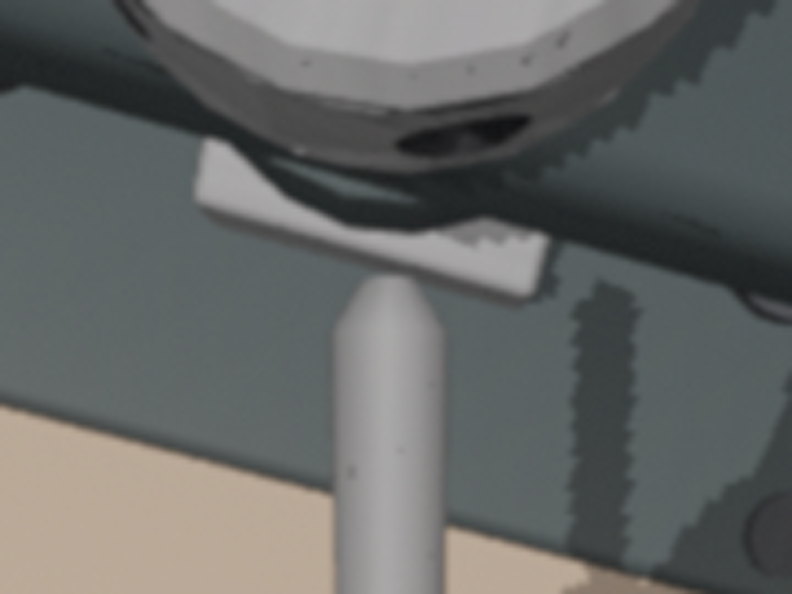

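The crop shows the pin at x≈390, the collar centre at about 410 and the next hole at (463,135), so that hole points along bar direction ≈32°.

```bash
python3 -m crank '{"travel":[[0.6,-1.1,0],[1.23,-2.09,0],[1.23,-2.09,0],[1.23,-2.09,0],[1.23,-2.09,0]],"turn":[[0,0,5],[0,0,9.1],[0,0,9.1],[0,0,9.1],[0,0,9.1]],"gripper":[1,1,1,1,1]}' && python3 -m crank '{"travel":[[0.3,0.19,0],[0.6,0.37,0],[0.9,0.56,0],[1.2,0.75,0],[1.5,0.94,0]],"turn":[[0,0,0],[0,0,0],[0,0,0],[0,0,0],[0,0,0]],"gripper":[1,1,1,1,1]}'
python3 - <<'E'
from arc import *
h=[.6214,-.0382]; eff(h)
f=save("wrist","w8",crop=(190,0,370,135),scale=4.4)
E
```

```text
clock: 12.0
position: [0.5003, -0.1124, 0.1523]
tool_rot: [-3.141, 0.0, 0.56]
force: [-0.7, 0.3, -1.7]
grip_width: 0.0219
finger_force: 99.0
clock: 12.5
position: [0.5158, -0.1036, 0.1523]
tool_rot: [-3.141, 0.0, 0.561]
force: [-0.1, 0.6, -1.5]
grip_width: 0.0219
finger_force: 99.0
effort -0.18
yaw 32.14 along 124.2 lat -0.82  F along 0.2 lat 0.6 z -1.5  Mz -0.11 eff(Nm) -0.07 q [0.25, 0.48, -0.21, 1.93, 0.14, 0.75, -1.06] t 12.5
```

```bash
python3 -m crank '{"travel":[[0.25,0.15,0],[0.5,0.3,0],[0.75,0.46,0],[1.0,0.62,0],[1.0,0.62,0]],"turn":[[0,0,0],[0,0,0],[0,0,0],[0,0,0],[0,0,0]],"gripper":[1,1,1,1,1]}'
python3 - <<'E'
from arc import *
h=[.6214,-.0382]; eff(h); rows(h,[.5259,-.0974],[27,22,17,12,7],r=.113);rows(h,h,[7],r=.113)
E
```

```text
clock: 13.05
position: [0.5259, -0.0975, 0.1523]
tool_rot: [3.141, -0.0, 0.561]
force: [1.2, -0.9, -2.5]
grip_width: 0.0221
finger_force: 99.0
effort 0.01
yaw 32.14 along 112.4 lat -0.55  F along 0.5 lat -1.4 z -2.5  Mz -0.14 eff(Nm) 0.16 q [0.23, 0.49, -0.21, 1.9, 0.14, 0.76, -1.07] t 13.1
[[-0.52, 0.79], [-0.93, 1.69], [-1.26, 2.62], [-1.5, 3.57], [-1.67, 4.54]]
[[-11.22, -1.38]]
```

```bash
python3 -m crank '{"travel":[[-0.52,0.79,0],[-0.93,1.69,0],[-1.26,2.62,0],[-1.5,3.57,0],[-1.67,4.54,0]],"turn":[[0,0,-2],[0,0,-6],[0,0,-11],[0,0,-16],[0,0,-21]],"gripper":[1,1,1,1,1]}'
python3 - <<'E'
from arc import *
h=[.6214,-.0382]; eff(h); rows(h,[.5092,-.0520],[3,-1,-5,-9,-13],r=.113)
E
```

```text
clock: 13.55
position: [0.5097, -0.0557, 0.1527]
tool_rot: [3.138, -0.002, 0.185]
force: [7.3, -24.1, -4.4]
grip_width: 0.022
finger_force: 100.5
effort 0.63
yaw 10.60 along 113.0 lat -3.29  F along 2.7 lat -25.0 z -4.4  Mz -2.18 eff(Nm) 2.82 q [0.08, 0.45, -0.12, 1.97, 0.09, 0.73, -1.47] t 13.6
[[-0.06, 0.79], [-0.08, 1.58], [-0.04, 2.36], [0.06, 3.15], [0.21, 3.92]]
```

```bash
python3 -m crank '{"travel":[[-0.06,0.79,0],[-0.08,1.58,0],[-0.04,2.36,0],[0.06,3.15,0],[0.21,3.92,0]],"turn":[[0,0,-4],[0,0,-8],[0,0,-12],[0,0,-16],[0,0,-20]],"gripper":[1,1,1,1,1]}'
python3 - <<'E'
from arc import *
h=[.6214,-.0382]; eff(h); rows(h,[.5113,-.0128],[-16,-19,-22,-25,-28],r=.113)
E
```

```text
clock: 14.05
position: [0.5102, -0.0167, 0.1522]
tool_rot: [3.138, 0.001, -0.163]
force: [-3.2, -24.2, -0.6]
grip_width: 0.0217
finger_force: 100.9
effort 0.65
yaw -9.36 along 113.2 lat -3.11  F along 0.8 lat -24.4 z -0.6  Mz -2.11 eff(Nm) 2.76 q [-0.06, 0.45, -0.04, 1.97, 0.03, 0.72, -1.85] t 14.1
[[0.15, 0.57], [0.33, 1.14], [0.53, 1.69], [0.77, 2.24], [1.03, 2.77]]
```

```bash
python3 -m crank '{"travel":[[0.15,0.57,0],[0.33,1.14,0],[0.53,1.69,0],[0.77,2.24,0],[1.03,2.77,0]],"turn":[[0,0,-3],[0,0,-6],[0,0,-9],[0,0,-12],[0,0,-15]],"gripper":[1,1,1,1,1]}'
python3 - <<'E'
from arc import *
h=[.6214,-.0382]; eff(h); rows(h,[.5216,.0149],[-31,-34,-37,-40,-43],r=.113)
E
```

```text
clock: 14.55
position: [0.5193, 0.0111, 0.1518]
tool_rot: [3.137, 0.002, -0.424]
force: [-10.7, -21.7, 1.9]
grip_width: 0.022
finger_force: 101.1
effort 0.67
yaw -24.30 along 113.3 lat -2.93  F along -0.9 lat -24.2 z 1.9  Mz -2.07 eff(Nm) 2.74 q [-0.16, 0.47, 0.03, 1.95, -0.02, 0.73, -2.12] t 14.6
[[0.29, 0.51], [0.61, 1.01], [0.96, 1.49], [1.32, 1.95], [1.72, 2.4]]
```

```bash
python3 -m crank '{"travel":[[0.29,0.51,0],[0.61,1.01,0],[0.96,1.49,0],[1.32,1.95,0],[1.72,2.4,0]],"turn":[[0,0,-3],[0,0,-6],[0,0,-9],[0,0,-12],[0,0,-15]],"gripper":[1,1,1,1,1]}'
python3 - <<'E'
from arc import *
h=[.6214,-.0382]; eff(h); rows(h,[.5388,.0389],[-45,-47,-49,-51,-53],r=.113)
E
```

```text
clock: 15.05
position: [0.5355, 0.0357, 0.1514]
tool_rot: [3.135, 0.003, -0.685]
force: [-18.9, -14.9, 3.6]
grip_width: 0.0218
finger_force: 101.3
effort 0.64
yaw -39.26 along 113.3 lat -2.84  F along -5.2 lat -23.4 z 3.6  Mz -2.03 eff(Nm) 2.66 q [-0.25, 0.49, 0.1, 1.91, -0.06, 0.75, -2.37] t 15.1
[[0.27, 0.28], [0.55, 0.55], [0.85, 0.82], [1.15, 1.07], [1.46, 1.31]]
```

```bash
python3 -m crank '{"travel":[[-0.25,-0.25,0],[-0.5,0,0],[-1.2,0.65,0],[-1.9,1.3,0],[-2.6,1.95,0]],"turn":[[0,0,-2],[0,0,-2],[0,0,-2],[0,0,-2],[0,0,-2]],"gripper":[1,1,1,1,1]}'
python3 - <<'E'
from arc import *
h=[.6214,-.0382]; eff(h); p=np.array(bot.observe()['position'])[:2]; rows(h,p,[-32,-24,-16,-8,0],r=.150);rows(h,np.array(h)-[.150,0],[5,10,15],r=.146)
E
```

```text
clock: 15.55
position: [0.5121, 0.0591, 0.1524]
tool_rot: [-3.141, 0.0, -0.712]
force: [1.1, 0.9, -1.7]
grip_width: 0.0214
finger_force: 99.7
effort -0.21
yaw -40.78 along 146.4 lat -2.30  F along 0.3 lat 1.4 z -1.7  Mz -0.01 eff(Nm) -0.20 q [-0.31, 0.46, 0.11, 1.97, -0.08, 0.72, -2.44] t 15.6
[[-1.79, -1.79], [-2.77, -3.63], [-3.49, -5.6], [-3.92, -7.65], [-4.07, -9.73]]
[[0.46, -1.27], [0.62, -2.54], [0.9, -3.78]]
```

```bash
python3 -m crank '{"travel":[[-1.5,-1.5,0],[-2.7,-3.5,0],[-3.5,-5.6,0],[-3.92,-7.65,0],[-4.07,-9.73,0]],"turn":[[0,0,8],[0,0,16],[0,0,24],[0,0,32.5],[0,0,41]],"gripper":[1,1,1,1,1]}' && python3 -m crank '{"travel":[[0.3,-1.27,0],[0.6,-2.54,0],[0.9,-3.78,0],[0.9,-3.78,0],[0.9,-3.78,0]],"turn":[[0,0,5],[0,0,10],[0,0,15],[0,0,15],[0,0,15]],"gripper":[1,1,1,1,1]}'
cat > hole.py <<'E'
from arc import *
def scan(fn,h,lo,hi,zoff=0):
    f=load(fn); g=cv2.cvtColor(f['pixels'],cv2.COLOR_RGB2GRAY).astype(float); H=np.array([*h,.159+zoff])
    out=[]
    for a in range(lo,hi,2):
        vals=[]
        for t in np.radians(np.linspace(-6,6,5)):
            for z in (-.003,0,.003):
                b=np.radians(a)+t; u,v=proj(f,H+np.array([-.03*np.cos(b),-.03*np.sin(b),z]))
                vals.append(cv2.remap(g.astype(np.float32),np.float32([[u]]),np.float32([[v]]),cv2.INTER_LINEAR)[0,0])
        out.append((a,round(float(np.mean(vals)))))
    print(out)
E
python3 - <<'E'
from hole import *
h=[.6214,-.0382]; scan('w7',h,10,52); scan('w3',h,30,60)
f=save("wrist","w9",crop=(190,0,370,135),scale=4.4); scan('w9',h,-10,40); eff(h)
E
```

```text
clock: 16.05
position: [0.4713, -0.0391, 0.1525]
tool_rot: [-3.141, -0.001, 0.01]
force: [0.1, -0.4, -1.5]
grip_width: 0.0216
finger_force: 99.6
clock: 16.55
position: [0.4807, -0.0763, 0.1523]
tool_rot: [-3.141, -0.0, 0.263]
force: [-0.3, 0.4, -1.6]
grip_width: 0.022
finger_force: 99.7
[(10, 135), (12, 135), (14, 134), (16, 134), (18, 134), (20, 133), (22, 132), (24, 132), (26, 132), (28, 132), (30, 132), (32, 131), (34, 132), (36, 133), (38, 131), (40, 131), (42, 131), (44, 129), (46, 128), (48, 128), (50, 128)]
[(30, 125), (32, 125), (34, 124), (36, 124), (38, 124), (40, 122), (42, 122), (44, 122), (46, 119), (48, 119), (50, 119), (52, 117), (54, 119), (56, 119), (58, 119)]
[(-10, 118), (-8, 127), (-6, 136), (-4, 136), (-2, 136), (0, 136), (2, 134), (4, 134), (6, 134), (8, 132), (10, 132), (12, 131), (14, 131), (16, 132), (18, 132), (20, 131), (22, 132), (24, 132), (26, 132), (28, 132), (30, 131), (32, 132), (34, 132), (36, 132), (38, 124)]
effort -0.14
yaw 15.08 along 145.7 lat -0.08  F along -0.4 lat 0.9 z -1.3  Mz -0.01 eff(Nm) -0.13 q [0.13, 0.42, -0.12, 2.03, 0.08, 0.7, -1.35] t 16.6
```

```bash
python3 - <<'E'
from hole import *
h=[.6214,-.0382]; f=load('w7')
for z in (.159,.173): print([proj(f,[h[0]-.03*np.cos(np.radians(a)),h[1]-.03*np.sin(np.radians(a)),z]) for a in(26,32,38)])
print('seen',190+463/4.4,135/4.4, 'rim top low edge ~',190+412/4.4,100/4.4)
h2=[.618,-.039]
f=load('w9');g=cv2.cvtColor(f['pixels'],cv2.COLOR_RGB2GRAY)
ys,xs=np.where(g[:60,200:360]<32); print(len(ys))
n,l,s,c=cv2.connectedComponentsWithStats((g[:70,200:360]<45).astype(np.uint8)); print([(s[i].tolist(),c[i].round(1).tolist()) for i in range(1,n) if s[i,4]>8])
f7=load('w7');g=cv2.cvtColor(f7['pixels'],cv2.COLOR_RGB2GRAY);n,l,s,c=cv2.connectedComponentsWithStats((g[:70,200:360]<45).astype(np.uint8)); print([(s[i].tolist(),c[i].round(1).tolist()) for i in range(1,n) if s[i,4]>8])
E
```

```text
[[284.4566474218926, 19.284317584628326], [292.5743210691588, 18.28119860126617], [300.5891384234629, 16.306254659899025]]
[[285.1292234829351, 7.4917641909592305], [294.28002232936285, 6.349117464580559], [303.31960062943205, 4.098853640179215]]
seen 295.22727272727275 30.68181818181818 rim top low edge ~ 283.6363636363636 22.727272727272727
102
[([0, 17, 160, 33, 1556], [81.8, 34.3]), ([71, 20, 31, 9, 172], [86.2, 24.1])]
[([0, 11, 160, 58, 1248], [83.1, 41.0]), ([80, 26, 30, 10, 149], [95.0, 30.2]), ([106, 37, 6, 4, 12], [108.8, 38.3])]
```

```bash
python3 - <<'E'
from hole import *
h=[.6214,-.0382]; f=load('w9')
for a in(13,15,17,19,21,23): 
  r=np.radians(a);print(a,proj(f,[h[0]-.03*np.cos(r),h[1]-.03*np.sin(r),.159]))
rows(h,np.array(bot.observe()['position'])[:2],[18,19,20],r=.142)
E
```

```text
13 [272.4169200129481, 12.656511988996328]
15 [275.1485568817105, 12.709598752014841]
17 [277.8798059631475, 12.652740430482936]
19 [280.60813161680363, 12.485972028138661]
21 [283.3309983517412, 12.2093987853236]
23 [286.04587083075694, 11.823196385672816]
[[0.57, -0.61], [0.65, -0.84], [0.73, -1.07]]
```

```bash
python3 -m crank '{"travel":[[0.4,-0.65,0],[0.81,-1.3,0],[0.95,-1.25,0],[1.23,-1.14,0],[1.51,-1.03,0]],"turn":[[0,0,3],[0,0,6],[0,0,6],[0,0,6],[0,0,6]],"gripper":[1,1,1,1,1]}' && python3 -m crank '{"travel":[[0.25,0.1,0],[0.5,0.2,0],[0.7,0.27,0],[0.9,0.35,0],[0.9,0.35,0]],"turn":[[0,0,0],[0,0,0],[0,0,0],[0,0,0],[0,0,0]],"gripper":[1,1,1,1,1]}'
python3 - <<'E'
from arc import *
h=[.6214,-.0382]; eff(h)
E
```

```text
clock: 17.1
position: [0.496, -0.0864, 0.1523]
tool_rot: [-3.141, -0.0, 0.368]
force: [0.7, 0.7, -1.4]
grip_width: 0.0217
finger_force: 99.6
clock: 17.6
position: [0.505, -0.0836, 0.1522]
tool_rot: [-3.141, -0.0, 0.369]
force: [-0.2, 1.3, -1.0]
grip_width: 0.0214
finger_force: 99.6
effort -0.24
yaw 21.14 along 124.9 lat 0.35  F along 0.3 lat 1.3 z -1.0  Mz -0.07 eff(Nm) -0.17 q [0.16, 0.45, -0.15, 1.96, 0.1, 0.73, -1.25] t 17.6
```

```bash
python3 -m crank '{"travel":[[0.3,0.11,0],[0.6,0.22,0],[0.9,0.34,0],[1.12,0.42,0],[1.12,0.42,0]],"turn":[[0,0,0],[0,0,0],[0,0,0],[0,0,0],[0,0,0]],"gripper":[1,1,1,1,1]}'
python3 - <<'E'
from arc import *
h=[.6214,-.0382]; eff(h);p=np.array(bot.observe()['position'])[:2];print(p); rows(h,p,[18,15,12,9,6],r=.113);rows(h,h,[6],r=.113)
E
```

```text
clock: 18.1
position: [0.5161, -0.0791, 0.1521]
tool_rot: [-3.141, 0.0, 0.37]
force: [-0.8, 2.5, -1.6]
grip_width: 0.0219
finger_force: 99.8
effort -0.07
yaw 21.17 along 112.9 lat 0.15  F along 0.1 lat 2.6 z -1.6  Mz 0.23 eff(Nm) -0.30 q [0.15, 0.47, -0.15, 1.94, 0.1, 0.74, -1.25] t 18.1
[ 0.51614343 -0.07913031]
[[-0.22, 0.6], [-0.39, 1.17], [-0.53, 1.74], [-0.64, 2.33], [-0.71, 2.91]]
[[-11.24, -1.18]]
```

```bash
python3 -m crank '{"travel":[[-0.22,0.6,0],[-0.39,1.17,0],[-0.53,1.74,0],[-0.64,2.33,0],[-0.71,2.91,0]],"turn":[[0,0,-2],[0,0,-4],[0,0,-6],[0,0,-9],[0,0,-12]],"gripper":[1,1,1,1,1]}'
python3 - <<'E'
from arc import *
h=[.6214,-.0382]; eff(h); rows(h,[.509,-.05],[3,0,-3,-6,-9],r=.113)
E
```

```text
clock: 18.6
position: [0.5091, -0.0541, 0.1524]
tool_rot: [3.138, -0.0, 0.152]
force: [-0.2, -21.5, -2.2]
grip_width: 0.0216
finger_force: 100.9
effort 0.53
yaw 8.69 along 113.4 lat -1.28  F along -3.5 lat -21.3 z -2.2  Mz -1.88 eff(Nm) 2.41 q [0.06, 0.45, -0.09, 1.97, 0.07, 0.72, -1.49] t 18.6
[[-0.04, 0.59], [-0.06, 1.18], [-0.04, 1.77], [0.0, 2.36], [0.08, 2.95]]
```

```bash
python3 -m crank '{"travel":[[-0.04,0.59,0],[-0.06,1.18,0],[-0.04,1.77,0],[0,2.36,0],[0.08,2.95,0]],"turn":[[0,0,-3],[0,0,-6],[0,0,-9],[0,0,-12],[0,0,-15]],"gripper":[1,1,1,1,1]}'
python3 - <<'E'
from arc import *
h=[.6214,-.0382]; eff(h); rows(h,[.5098,-.0205],[-12,-15,-18,-21,-24],r=.113)
E
```

```text
clock: 19.1
position: [0.5086, -0.0247, 0.152]
tool_rot: [3.138, 0.002, -0.11]
force: [-6.9, -21.8, 0.8]
grip_width: 0.0217
finger_force: 101.2
effort 0.64
yaw -6.32 along 113.6 lat -1.04  F along -4.5 lat -22.4 z 0.8  Mz -1.92 eff(Nm) 2.55 q [-0.05, 0.45, -0.03, 1.97, 0.02, 0.72, -1.77] t 19.1
[[0.11, 0.58], [0.25, 1.15], [0.41, 1.72], [0.61, 2.28], [0.84, 2.83]]
```

```bash
python3 -m crank '{"travel":[[0.11,0.58,0],[0.25,1.15,0],[0.41,1.72,0],[0.61,2.28,0],[0.84,2.83,0]],"turn":[[0,0,-3],[0,0,-6],[0,0,-9],[0,0,-12],[0,0,-15]],"gripper":[1,1,1,1,1]}'
python3 - <<'E'
from arc import *
h=[.6214,-.0382]; eff(h); rows(h,[.5182,.0078],[-26,-28,-30,-32,-34],r=.113)
E
```

```text
clock: 19.6
position: [0.5157, 0.0038, 0.1516]
tool_rot: [3.136, 0.004, -0.372]
force: [-15.5, -19.7, 4.2]
grip_width: 0.0217
finger_force: 101.6
effort 0.75
yaw -21.31 along 113.7 lat -0.68  F along -7.3 lat -24.0 z 4.2  Mz -1.99 eff(Nm) 2.73 q [-0.15, 0.46, 0.04, 1.96, -0.02, 0.73, -2.05] t 19.6
[[0.16, 0.35], [0.34, 0.71], [0.53, 1.05], [0.74, 1.39], [0.95, 1.72]]
```

```bash
python3 -m crank '{"travel":[[0.16,0.35,0],[0.34,0.71,0],[0.53,1.05,0],[0.74,1.39,0],[0.95,1.72,0]],"turn":[[0,0,-2],[0,0,-4],[0,0,-6],[0,0,-8],[0,0,-10]],"gripper":[1,1,1,1,1]}'
python3 - <<'E'
from arc import *
h=[.6214,-.0382]; eff(h); rows(h,[.5277,.025],[-36,-38,-40,-42,-44],r=.113)
E
```

```text
clock: 20.1
position: [0.5243, 0.0212, 0.1513]
tool_rot: [3.135, 0.005, -0.545]
force: [-19.4, -17.1, 4.7]
grip_width: 0.0217
finger_force: 101.9
effort 0.80
yaw -31.25 along 113.8 lat -0.41  F along -7.7 lat -24.6 z 4.7  Mz -2.01 eff(Nm) 2.80 q [-0.22, 0.48, 0.08, 1.94, -0.05, 0.74, -2.22] t 20.1
[[0.23, 0.32], [0.47, 0.64], [0.71, 0.94], [0.97, 1.24], [1.24, 1.53]]
```

```bash
python3 -m crank '{"travel":[[0.23,0.32,0],[0.47,0.64,0],[0.71,0.94,0],[0.97,1.24,0],[1.24,1.53,0]],"turn":[[0,0,-2],[0,0,-4],[0,0,-6],[0,0,-8],[0,0,-10]],"gripper":[1,1,1,1,1]}'
python3 - <<'E'
from arc import *
h=[.6214,-.0382]; eff(h); rows(h,[.5401,.0403],[-45,-46,-47,-48,-49],r=.113)
E
```

```text
clock: 20.6
position: [0.5359, 0.037, 0.1511]
tool_rot: [3.133, 0.005, -0.719]
force: [-25.5, -12.4, 6.0]
grip_width: 0.0221
finger_force: 102.3
effort 0.81
yaw -41.22 along 113.8 lat -0.23  F along -11.0 lat -26.2 z 6.0  Mz -2.17 eff(Nm) 2.98 q [-0.27, 0.5, 0.13, 1.9, -0.09, 0.75, -2.39] t 20.6
[[0.14, 0.14], [0.28, 0.28], [0.42, 0.41], [0.57, 0.55], [0.72, 0.68]]
```

```bash
python3 -m crank '{"travel":[[-0.25,-0.25,0],[-0.5,0,0],[-1.2,0.65,0],[-1.9,1.3,0],[-2.6,1.95,0]],"turn":[[0,0,0],[0,0,0],[0,0,0],[0,0,0],[0,0,0]],"gripper":[1,1,1,1,1]}' && python3 -m crank '{"travel":[[-1.5,-1.5,0],[-2.7,-3.5,0],[-3.5,-5.6,0],[-3.92,-7.65,0],[-4.07,-9.73,0]],"turn":[[0,0,8],[0,0,16],[0,0,24],[0,0,32.5],[0,0,41]],"gripper":[1,1,1,1,1]}' && python3 -m crank '{"travel":[[0.3,-1.27,0],[0.6,-2.54,0],[0.9,-3.78,0],[0.9,-3.78,0],[0.9,-3.78,0]],"turn":[[0,0,5],[0,0,10],[0,0,15],[0,0,15],[0,0,15]],"gripper":[1,1,1,1,1]}'
python3 - <<'E'
from hole import *
h=[.6214,-.0382]; eff(h)
f=save("wrist","w10",crop=(190,0,370,135),scale=4.4)
g=cv2.cvtColor(f['pixels'],cv2.COLOR_RGB2GRAY);n,l,s,c=cv2.connectedComponentsWithStats((g[:70,200:360]<45).astype(np.uint8)); print([(s[i].tolist(),c[i].round(1).tolist()) for i in range(1,n) if s[i,4]>8])
for a in(11,15,19,23,27): 
  r=np.radians(a);print(a,proj(f,[h[0]-.03*np.cos(r),h[1]-.03*np.sin(r),.159])[0]+2.5)
p=np.array(bot.observe()['position'])[:2];print(p)
rows(h,p,[13,15,17,19,21,23],r=.142)
E
```

```text
clock: 21.1
position: [0.5139, 0.0597, 0.1523]
tool_rot: [-3.141, -0.0, -0.713]
force: [-0.3, 0.9, -1.1]
grip_width: 0.0218
finger_force: 100.1
clock: 21.6
position: [0.4731, -0.0382, 0.1525]
tool_rot: [-3.141, -0.001, 0.009]
force: [-0.7, 0.8, -1.6]
grip_width: 0.0216
finger_force: 100.0
clock: 22.1
position: [0.4823, -0.0753, 0.1523]
tool_rot: [-3.141, -0.0, 0.262]
force: [-0.8, -0.0, -1.7]
grip_width: 0.0217
finger_force: 99.9
effort -0.06
yaw 15.01 along 143.9 lat -0.19  F along -0.8 lat 0.2 z -1.7  Mz -0.03 eff(Nm) -0.03 q [0.12, 0.42, -0.11, 2.03, 0.07, 0.7, -1.34] t 22.1
[([0, 22, 160, 31, 1372], [81.9, 38.4]), ([79, 24, 30, 10, 152], [93.6, 28.6])]
11 273.4413970612646
15 278.8751851923074
19 284.30771737383384
23 289.71877736148184
27 295.0881511433118
[ 0.48232689 -0.07497082]
[[0.07, 0.48], [0.19, 0.0], [0.33, -0.47], [0.48, -0.95], [0.65, -1.41], [0.84, -1.87]]
```

```bash
python3 -m crank '{"travel":[[0.55,-1.3,0],[1.15,-2.54,0],[1.3,-2.47,0],[1.55,-2.34,0],[1.8,-2.22,0]],"turn":[[0,0,5.5],[0,0,11],[0,0,11],[0,0,11],[0,0,11]],"gripper":[1,1,1,1,1]}' && python3 -m crank '{"travel":[[0.25,0.12,0],[0.5,0.24,0],[0.75,0.36,0],[0.95,0.46,0],[0.95,0.46,0]],"turn":[[0,0,0],[0,0,0],[0,0,0],[0,0,0],[0,0,0]],"gripper":[1,1,1,1,1]}'
python3 - <<'E'
from arc import *
h=[.6214,-.0382]; eff(h)
E
```

```text
clock: 22.65
position: [0.5004, -0.0968, 0.1523]
tool_rot: [-3.141, 0.0, 0.455]
force: [0.9, -0.3, -1.4]
grip_width: 0.022
finger_force: 99.9
clock: 23.15
position: [0.5096, -0.0917, 0.1519]
tool_rot: [-3.14, 0.001, 0.458]
force: [0.2, 8.7, -3.2]
grip_width: 0.0216
finger_force: 99.3
effort -0.27
yaw 26.24 along 123.9 lat -1.41  F along 4.0 lat 7.7 z -3.2  Mz 0.69 eff(Nm) -0.96 q [0.18, 0.46, -0.15, 1.95, 0.1, 0.74, -1.14] t 23.1
```

```bash
python3 -m crank '{"travel":[[-0.05,0.12,0],[0.25,0.25,0],[0.5,0.37,0],[0.75,0.49,0],[0.92,0.57,0]],"turn":[[0,0,-0.5],[0,0,-0.5],[0,0,-0.5],[0,0,-0.5],[0,0,-0.5]],"gripper":[1,1,1,1,1]}'
python3 - <<'E'
from arc import *
h=[.6214,-.0382]; eff(h);p=np.array(bot.observe()['position'])[:2];print(p); rows(h,p,[22,18,14,10,6],r=.113);rows(h,h,[6],r=.113)
E
```

```text
clock: 23.65
position: [0.5164, -0.0869, 0.1513]
tool_rot: [-3.139, 0.005, 0.448]
force: [-3.8, 7.9, -0.4]
grip_width: 0.0216
finger_force: 99.6
effort -0.18
yaw 25.69 along 115.7 lat -1.65  F along 0.0 lat 8.7 z -0.4  Mz 0.83 eff(Nm) -1.01 q [0.16, 0.47, -0.15, 1.93, 0.1, 0.75, -1.16] t 23.6
[ 0.51637825 -0.0868896 ]
[[0.02, 0.64], [-0.24, 1.38], [-0.46, 2.14], [-0.63, 2.91], [-0.74, 3.69]]
[[-11.24, -1.18]]
```

```bash
python3 -m crank '{"travel":[[-0.1,0.45,0],[-0.3,0.9,0],[-0.5,1.38,0],[-0.6,1.75,0],[-0.72,2.14,0]],"turn":[[0,0,-1],[0,0,-3],[0,0,-5],[0,0,-7],[0,0,-9]],"gripper":[1,1,1,1,1]}'
python3 - <<'E'
from arc import *
h=[.6214,-.0382]; eff(h);p=np.array(bot.observe()['position'])[:2];print(p); rows(h,[.5118,-.0655],[11,8,5,2,-1],r=.113)
E
```

```text
clock: 24.15
position: [0.5123, -0.0687, 0.1525]
tool_rot: [3.139, -0.0, 0.285]
force: [3.9, -19.2, -3.2]
grip_width: 0.0216
finger_force: 104.3
effort 0.71
yaw 16.31 along 113.3 lat -1.34  F along -1.7 lat -19.5 z -3.2  Mz -1.51 eff(Nm) 2.21 q [0.1, 0.46, -0.11, 1.96, 0.07, 0.73, -1.34] t 24.1
[ 0.51229716 -0.06872358]
[[-0.13, 0.57], [-0.23, 1.16], [-0.3, 1.75], [-0.33, 2.34], [-0.34, 2.93]]
```

```bash
python3 -m crank '{"travel":[[-0.08,0.4,0],[-0.16,0.8,0],[-0.23,1.16,0],[-0.28,1.56,0],[-0.3,1.75,0]],"turn":[[0,0,-2],[0,0,-4],[0,0,-6],[0,0,-8],[0,0,-9]],"gripper":[1,1,1,1,1]}'
python3 - <<'E'
from arc import *
h=[.6214,-.0382]; eff(h);p=np.array(bot.observe()['position'])[:2];print(p); rows(h,[.5088,-.048],[3,1,-1,-3,-5],r=.113)
E
```

```text
clock: 24.65
position: [0.5089, -0.0518, 0.1524]
tool_rot: [3.138, 0.0, 0.127]
force: [1.2, -21.5, -2.0]
grip_width: 0.0218
finger_force: 105.0
effort 0.93
yaw 7.26 along 113.3 lat -0.76  F along -1.5 lat -21.5 z -2.0  Mz -1.50 eff(Nm) 2.43 q [0.04, 0.45, -0.07, 1.97, 0.05, 0.72, -1.51] t 24.6
[ 0.50886781 -0.05177959]
[[-0.02, 0.39], [-0.04, 0.78], [-0.04, 1.18], [-0.02, 1.57], [0.0, 1.96]]
```

```bash
python3 -m crank '{"travel":[[-0.02,0.35,0],[-0.03,0.7,0],[-0.04,1.05,0],[-0.03,1.3,0],[-0.03,1.3,0]],"turn":[[0,0,-2],[0,0,-4],[0,0,-6],[0,0,-7],[0,0,-7]],"gripper":[1,1,1,1,1]}'
python3 - <<'E'
from arc import *
h=[.6214,-.0382]; eff(h);p=np.array(bot.observe()['position'])[:2];print(p)
E
```

```text
clock: 25.15
position: [0.508, -0.0387, 0.1522]
tool_rot: [3.138, 0.001, 0.006]
force: [-2.4, -20.3, -1.9]
grip_width: 0.0219
finger_force: 104.4
effort 0.83
yaw 0.32 along 113.4 lat -0.18  F along -2.5 lat -20.3 z -1.9  Mz -1.47 eff(Nm) 2.31 q [-0.01, 0.45, -0.04, 1.97, 0.03, 0.72, -1.63] t 25.1
[ 0.50797825 -0.03865399]
```

```bash
python3 -m crank '{"travel":[[0.01,0.3,0],[0.02,0.6,0],[0.05,0.9,0],[0.08,1.2,0],[0.13,1.5,0]],"turn":[[0,0,-1.5],[0,0,-3],[0,0,-4.5],[0,0,-6],[0,0,-7.5]],"gripper":[1,1,1,1,1]}'
python3 - <<'E'
from arc import *
h=[.6214,-.0382]; eff(h);p=np.array(bot.observe()['position'])[:2];print(p)
E
```

```text
clock: 25.65
position: [0.5088, -0.0241, 0.152]
tool_rot: [3.138, 0.002, -0.126]
force: [-5.0, -21.8, -1.8]
grip_width: 0.0215
finger_force: 104.7
effort 0.99
yaw -7.24 along 113.5 lat 0.19  F along -2.3 lat -22.2 z -1.8  Mz -1.53 eff(Nm) 2.52 q [-0.07, 0.45, -0.0, 1.98, 0.01, 0.72, -1.77] t 25.6
[ 0.50879273 -0.02408347]
```

```bash
python3 -m crank '{"travel":[[-0.1,-0.3,0],[-0.5,-0.3,0],[-1.3,-0.2,0],[-2.2,-0.1,0],[-3.2,0.05,0]],"turn":[[0,0,0],[0,0,-1],[0,0,-1],[0,0,-1],[0,0,-1]],"gripper":[1,1,1,1,1]}'
python3 - <<'E'
from hole import *
h=[.6214,-.0382]; eff(h)
f=save("wrist","w11",crop=(190,0,370,135),scale=4.4)
g=cv2.cvtColor(f['pixels'],cv2.COLOR_RGB2GRAY);n,l,s,c=cv2.connectedComponentsWithStats((g[:70,200:360]<45).astype(np.uint8)); print([(s[i].tolist(),c[i].round(1).tolist()) for i in range(1,n) if s[i,4]>8])
for a in(-20,-15,-10,-5,0,5): 
  r=np.radians(a);print(a,proj(f,[h[0]-.03*np.cos(r),h[1]-.03*np.sin(r),.159])[0]+2.5)
E
```

```text
clock: 26.15
position: [0.4776, -0.02, 0.1523]
tool_rot: [-3.141, -0.0, -0.138]
force: [0.3, 1.1, -1.7]
grip_width: 0.0214
finger_force: 99.9
effort -0.12
yaw -7.89 along 145.0 lat 1.72  F along 0.1 lat 1.2 z -1.7  Mz 0.05 eff(Nm) -0.17 q [-0.08, 0.41, -0.01, 2.05, 0.0, 0.68, -1.79] t 26.1
[([11, 0, 7, 7, 13], [14.1, 3.2]), ([0, 0, 160, 70, 1831], [86.9, 33.5]), ([91, 16, 13, 4, 15], [96.7, 17.5]), ([77, 20, 31, 12, 207], [91.9, 25.9])]
-20 257.79987415425404
-15 264.53950496545997
-10 271.3304034011889
-5 278.1330287529144
0 284.907857799306
5 291.61538637654496
```

View pics/w11.png

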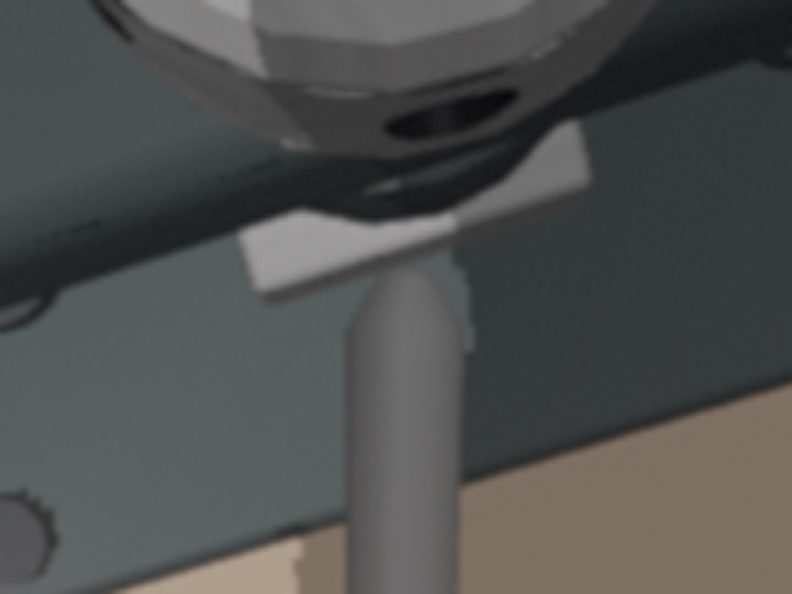

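The crop shows the bar clear of the collar, the hole at (452,115) and the collar centre at about x=377, so the hole is now at about +5°. The collar has turned about 220° in total and the effort is about 1.65 times the free one, which is firm. I'll put the bar back.

```bash
python3 -m crank '{"travel":[[-1,-0.2,1],[-1.5,-1,3.5],[-2,-4,5.5],[-3,-8,6],[-3.5,-12,6]],"turn":[[0,0,0],[0,0,1],[0,0,3],[0,0,6],[0,0,8]],"gripper":[1,1,1,1,1]}' && python3 -m crank '{"travel":[[-0.5,-4,0],[-1.3,-8,0],[-2,-12,0],[-2.7,-15.9,0],[-2.7,-15.9,0]],"turn":[[0,0,0.2],[0,0,0.2],[0,0,0.2],[0,0,0.2],[0,0,0.2]],"gripper":[1,1,1,1,1]}' && python3 -c "
from h import *
p=np.array(bot.observe()['position']);print((np.array([.416,-.2985,.0095])-p)*100,bot.observe()['tool_rot'])"
```

```text
clock: 26.7
position: [0.4427, -0.141, 0.2135]
tool_rot: [3.141, -0.002, 0.006]
force: [1.2, 0.5, -1.5]
grip_width: 0.0217
finger_force: 100.0
clock: 27.2
position: [0.4143, -0.3037, 0.2123]
tool_rot: [3.14, 0.0, 0.0]
force: [0.7, 0.9, -0.9]
grip_width: 0.0223
finger_force: 99.9
[  0.17468331   0.52482129 -20.27900594] [3.13985080e+00 2.44571080e-04 3.16191518e-04]
```

```bash
python3 -m crank '{"travel":[[0.2,0.5,-3],[0.2,0.5,-7],[0.2,0.5,-11],[0.2,0.5,-15],[0.2,0.5,-17]],"turn":[[0,0,0],[0,0,0],[0,0,0],[0,0,0],[0,0,0]],"gripper":[1,1,1,1,1]}' && python3 -m crank '{"travel":[[0,0,-1],[0,0,-2],[0,0,-2.7],[0,0,-3.1],[0,0,-3.2]],"turn":[[0,0,0],[0,0,0],[0,0,0],[0,0,0],[0,0,0]],"gripper":[1,1,1,1,1]}'
```

```text
clock: 27.7
position: [0.4171, -0.2929, 0.0395]
tool_rot: [-3.14, 0.002, 0.007]
force: [0.7, -0.7, -1.2]
grip_width: 0.0215
finger_force: 99.9
clock: 28.2
position: [0.4181, -0.2944, 0.0105]
tool_rot: [3.141, -0.001, 0.006]
force: [-0.0, 0.4, -1.8]
grip_width: 0.0219
finger_force: 99.9
```

```bash
python3 -m crank '{"travel":[[0,0,-0.1],[0,0,-0.15],[0,0,-0.15],[0,0,-0.15],[0,0,-0.15]],"turn":[[0,0,0],[0,0,0],[0,0,0],[0,0,0],[0,0,0]],"gripper":[1,1,1,1,1]}' && python3 -m crank '{"travel":[[0,0,0],[0,0,0],[0,0,0],[0,0,0],[0,0,0]],"turn":[[0,0,0],[0,0,0],[0,0,0],[0,0,0],[0,0,0]],"gripper":[0.6,0.5,0.4,0.3,0.3]}' && python3 -m crank '{"travel":[[0,0,0],[0,0,2],[0,0,5],[0,0,9],[-2,0,13]],"turn":[[0,0,0],[0,0,0],[0,0,0],[0,0,0],[0,0,0]],"gripper":[0.2,0.2,0.1,0,0]}' && python3 -m crank '{"travel":[[-2,0,0],[-4,0,2],[-4,0,2],[-4,0,2],[-4,0,2]],"turn":[[0,0,0],[0,0,0],[0,0,0],[0,0,0],[0,0,0]],"gripper":[0,0,0,0,0]}'
python3 - <<'E'
from h import *
f=save("wrist","w12"); im=f['pixels'].astype(int)
b=((im[:,:,0]>im[:,:,2]+60)&(im[:,:,0]>90)).astype(np.uint8)
n,l,s,c=cv2.connectedComponentsWithStats(b)
for i in range(1,n):
  if s[i,4]>150: print(s[i].tolist(), ray(f,*c[i],.02).round(3))
print(proj(f,[.418,-.295,.015]),proj(f,[.372,-.295,.015]))
E
```

```text
clock: 28.7
position: [0.4181, -0.2944, 0.009]
tool_rot: [3.141, -0.0, 0.006]
force: [-0.1, 0.6, 1.7]
grip_width: 0.0221
finger_force: 100.2
clock: 29.2
position: [0.4179, -0.2942, 0.0088]
tool_rot: [-3.142, 0.0, 0.006]
force: [-0.2, 0.2, -0.4]
grip_width: 0.0599
finger_force: 0.0
clock: 29.7
position: [0.3992, -0.2938, 0.1401]
tool_rot: [-3.142, -0.001, 0.008]
force: [0.4, -0.2, 1.1]
grip_width: 0.0857
finger_force: 0.0
clock: 30.2
position: [0.3584, -0.294, 0.1584]
tool_rot: [-3.141, 0.0, 0.007]
force: [0.4, -0.2, 0.1]
grip_width: 0.0857
finger_force: 0.0
[268, 88, 25, 45, 899] [ 0.442 -0.296  0.02 ]
[3, 168, 33, 31, 552] [ 0.373 -0.049  0.02 ]
[0, 184, 19, 25, 214] [ 0.359 -0.035  0.02 ]
[290, 332, 13, 17, 159] [ 0.196 -0.316  0.02 ]
[279.2887091857113, 135.64573365117116] [279.01833900634585, 185.294768046167]
```

```bash
python3 -c "
from workcell import bot
print(bot.job_done())"
```

```text
the job is handed in; nothing more can be done
None
```

I ran the collar down about 220° with the bar, until turning took about 1.65 times the free effort, then laid the bar back on its mat and handed the job in; no result came back, and the pad force on the stone was judged only by that effort.

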